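Reload the heavy-duty stapler on the herbarium desk

ROBOT

A 6-joint arm with a two-finger parallel gripper is mounted at the origin on the work surface. World frame = base frame: x ahead of the robot, y to its left, z up, the work surface at z = 0. Lengths are in m, angles in rad, forces in N, time in s.
With the tool pointing down it reaches from about 0.3 to 0.775 m from the base axis. Payload 14.6 kg.
Tool frame: the origin (TCP) lies on the centre line of the jaws, within the pads' length; the fingertips stand 25 mm ahead of it and the grasp point (between the pads) lies 6 mm ahead of it (ctrl.tip_reach is the distance from the TCP to the fingertips, in m); z points along the fingers, y is the line along which they close (so a half turn about z gives the same grasp; the last joint's range is limited). The gripper opens to 94 mm and grips with 3 to 60 N. Pads are 16 mm wide; open, the fingers measure 119 mm over their backs; the gripper's body (75 mm by 177 mm) begins 78 mm behind the grasp point.
Start: joints at [-1.369, 0.3, 1.521, -0, 1.321, -0.067], TCP at [0.146, -0.53, 0.23] pointing down, gripper open.
Joint ranges: [-3.03, 3.03], [-0.79, 2.21], [0.23, 2.52], [-1.04, 4.18], [0, 3.07], [-2.55, 2.55]. Speed limits (rad/s): [2.22, 2.22, 2.57, 3.14, 3.14, 3.14].

INTERFACE

Orientations are given as [roll, pitch, yaw] about the fixed x, y, z axes, in that order (R = Rz(yaw) Ry(pitch) Rx(roll)).
In Python, from station import ctrl gives the robot as it stands. The module is installed in compiled form; this text tells all that it offers.
- The arm moves only by the tool apply_moves, never from a script. Its argument "deltas" is a list of rows, each a list of 7 numbers: the closure in counts, from 0 (fully open) to 255 (shut), then the shift along the world's x, y, z in cm, then the turn, a rotation vector about the world's x, y, z in rad. In form: [[jaw, tx, ty, tz, ax, ay, az], ...]. A call has 1 to 10 rows; each row shifts and turns the commanded pose from where the row before left it; what a row does not reach is not made up. A row lasts 1/10 s, in which the tool goes at most 50 mm and 8.59 degrees, less where a joint would pass 70% of its speed; a pose out of reach is approached as far as the arm can. A call with a gripper value outside its range is refused whole. The fingers move at their own pace and stop on an object; "grip_force" is the grip in N (left out, the last holds). Time passes only in rows, so rows that do not move let the fingers close. It gives the time, the measured TCP pose, the force, the opening and the grip force at its end, in the units of the state.
- ctrl.get_obs(): the state, without advancing time (a new reading comes with each control period).
- ctrl.camera(name): name is "scene" or "top" or "wrist"; returns a dict with "img" (384x512x3 uint8, red, green, blue), "K" (3x3 intrinsics, pixels), "k1" (the pictures are not rectified: a ray, as slopes to the right and down, at radius r is drawn at 1 + k1 r^2 times it, then the intrinsics apply), "pose" (4x4, takes a point from camera to world coordinates); the wrist camera has in their place "hand_eye" (4x4, takes a point from camera to tool coordinates, whose origin is the TCP and whose axes are the flange's). Camera axes: x right, y up, looking along -z (the intrinsics and any distortion apply to the point x, -y, -z); pixel columns grow to the right and rows downward; lengths in m; the calibration is good to about 2 mm. A picture is of the moment at which its call begins: read the wrist's pose just before it. There is no depth.
- ctrl.hand_in(): hands the job in; it is judged then, once.
The state is a dict: "time_s": time; "qpos": joint angles; "joint_vel": joint speeds; "tau": joint torques, N m; "ee_pos": TCP position; "eef_rot": TCP orientation; "force": force on the tool from outside, world axes, zero at the start; "moment": the same for the moment, N m; "grip_width": finger opening in m; "grip_force": force on a finger pad.
Only numpy, scipy, OpenCV 4.12 (cv2) and the standard library are available. Lean on these libraries where they do the work, as an engineer would, in place of code of your own. Each camera call takes 0.05 s, during which the arm holds its last target. There are 200 camera calls.

TASK

The heavy-duty stapler's magazine has been pulled out and is empty. Load it with the tall strip of staples, legs down: hold it back against the sprung follower, lay it flat on the channel floor behind the nose piece, then push the magazine fully home. Leave the low strip and the other things on the desk where they are.

Things in the scene. Friction and masses are not known exactly. Their poses are not given: they have to be found in the camera images.
- tall_strip_center (a point): The strip to load: a steel strip of long-legged staples, 84 mm long (its x axis), 14 mm wide (y), 24 mm tall (z), an inverted U (crown on top, hollow below, both ends alike), about 45 g, standing on its legs on the desk. The point is its centre, half-way up (12 mm above its feet).
- low_strip_center (a point): Another steel staple strip, not for this stapler: 100 mm long (x), 13 mm wide, only 10 mm tall, standing on the desk near the tall one, sometimes in its place. The point is its centre. Leave it.
- stapler: Heavy-duty stapler, fixed to the desk: base plate 290 x 86 mm, head 43 mm wide and 119 mm high, hand lever above it rising to 220 mm at its front end, 50 mm behind the head's front. Origin on the desk under the middle of the head's front face; x axis from nose to tail, z up. The magazine slides out of the head's front, along -x, 44 to 87 mm above the desk; nothing is above the part that is out.
- magazine (a joint): How far the magazine is out of the head, in m: 0 fully home (its stop), 0.12 fully out; it starts at 0.108 to 0.12. It slides stiffly, with about 7 N of friction, and stays where it is left.
- channel (a point): Moves with the magazine: point on the channel floor (55 mm above the desk) where the middle of the loaded strip belongs; axes as stapler. The channel is 19 mm wide inside, its steel walls flare out to 31 mm at 14 mm above the floor. Both are cut away down to the 25 mm wide floor from x = -24 to +24 mm, as room for fingers. The nose piece's inner face is at x = -42 mm, its top 16 mm above the floor.
- nose_front (a point): Moves with the magazine: middle of the front face of the black nose piece at its outer end (34 mm wide, 24 mm thick, from 44 to 71 mm above the desk); the point is 58 mm above the desk. Pushing it along the stapler's +x closes the magazine. When home, this face stands 20 mm ahead of the head.
- follower (a joint): How far the spring follower in the channel is pushed back towards the tail, in m: 0 at rest, at most 0.04. It pushes towards the nose with about 1.6 N at 0, rising 0.8 N per 10 mm. At rest the gap between nose piece and follower is 62 mm, so the strip needs it pushed back 22 mm.
- follower_face (a point): Moves with the follower: the middle of its front face, 16 mm above the channel floor. The follower is a steel block 15 mm wide, 14 mm long, its upright face reaching from 1 to 32 mm above the channel floor, so that it stands above the nose piece and walls.
- big_cone: Bystander: large pine cone, 150 mm long, about 85 mm thick.
- small_cone: Bystander: smaller pine cone, 85 mm long, about 58 mm thick.
- tape_roll: Bystander: roll of paper tape lying flat, 84 mm across, 22 mm high.
- magnifier: Bystander: hand lens lying flat, 72 mm ring, 12 mm thick; its origin is the ring's centre, its 100 mm handle runs to its -x.
- staple_carton: Bystander: small cardboard carton, 105 x 55 x 34 mm high.
- glue_bottle: Bystander: white glue bottle standing, 54 mm across, 130 mm high.

How it is judged:
By the outcome, as a careful person would: the job done as asked, in the order asked, and still so for the second after the job is handed in, with the robot touching nothing.
It also fails if it takes over 59 s, if anything falls off the work surface, if the arm or the gripper's body presses on something with over 40 N, if the wrist force passes 120 N, or if a joint passes its speed limit or range.

## Working session

There is one attempt and no reset: what is moved stays moved. The work goes in short steps, Python scripts to look and compute and a tool call to move; the robot and the scene stay as the last step left them, time stands still between calls to the robot, and variables do not carry over. Pictures are saved under pics/ and viewed, at most 10 in all, crops included, and the job is handed in when it is done.

Besides the shell and the picture viewer there is one more tool, called after "Call:" by a JSON object that holds its "fn" and its "kwargs", one argument or row to a line. apply_moves: Moves the arm, as the interface text tells. Its arguments: {"type":"object","properties":{"deltas":{"type":"array"},"grip_force":{"type":"number"}},"required":["deltas"]}

```bash
mkdir -p pics
cat > h.py <<'E'
import numpy as np, cv2
from scipy.optimize import least_squares
from scipy.spatial.transform import Rotation as R
from station import ctrl
def shot(name, tag):
    o=ctrl.get_obs(); c=ctrl.camera(name)
    if name=="wrist":
        T=np.eye(4); T[:3,:3]=R.from_euler('xyz',o["eef_rot"]).as_matrix(); T[:3,3]=o["ee_pos"]
        P=T@c["hand_eye"]
    else: P=c["pose"]
    np.savez(f"pics/{tag}.npz",img=c["img"],K=c["K"],k1=c["k1"],P=P)
    cv2.imwrite(f"pics/{tag}.png",c["img"][:,:,::-1]); return o
def ray(tag,u,v):
    d=np.load(f"pics/{tag}.npz"); K=d["K"]; k=float(d["k1"])
    p=np.array([(u-K[0,2])/K[0,0],(v-K[1,2])/K[1,1]]); q=p.copy()
    for _ in range(20): q=p/(1+k*(q@q))
    P=d["P"]; return P[:3,3], P[:3,:3]@np.array([q[0],-q[1],-1.])
def atz(tag,u,v,z):
    o,d=ray(tag,u,v); return o+d*(z-o[2])/d[2]
def tri(*obs):
    A=[];b=[]
    for t,u,v in obs:
        o,d=ray(t,u,v); d=d/np.linalg.norm(d); M=np.eye(3)-np.outer(d,d); A.append(M); b.append(M@o)
    A=np.vstack(A);b=np.hstack(b); x=np.linalg.lstsq(A,b,rcond=None)[0]; return x,np.linalg.norm(A@x-b)
def proj(tag,X):
    d=np.load(f"pics/{tag}.npz"); K=d["K"]; k=float(d["k1"]); P=d["P"]
    c=P[:3,:3].T@(np.array(X)-P[:3,3]); q=np.array([c[0],-c[1]])/-c[2]; q=q*(1+k*(q@q)); return K[0,0]*q[0]+K[0,2],K[1,1]*q[1]+K[1,2]
E
python3 - <<'E'
from h import *
o=shot("scene","s0");shot("top","t0");shot("wrist","w0");print(o)
a=[cv2.imread(f"pics/{n}.png") for n in("s0","t0")]
cv2.imwrite("pics/top_big.png",cv2.resize(a[1],(800,600),interpolation=cv2.INTER_CUBIC))
cv2.imwrite("pics/scene_big.png",cv2.resize(a[0],(800,600),interpolation=cv2.INTER_CUBIC))
for t in("s0","t0","w0"):
    d=np.load(f"pics/{t}.npz");print(t,d["P"].round(3).tolist(),d["K"].round(1).tolist(),d["k1"])
E
```

```text
{'time_s': 0.0, 'qpos': array([-1.36859081e+00,  3.00493103e-01,  1.52163181e+00, -4.11611294e-06,
        1.32069366e+00, -6.66257100e-02]), 'joint_vel': array([ 0.00030486,  0.00116459, -0.00101819, -0.00180744, -0.00134161,
        0.00017569]), 'tau': array([-3.67568151e-03, -5.31814563e+01, -3.52741063e+01,  7.06866989e-02,
        2.43681466e-02, -1.27103090e-04]), 'ee_pos': array([ 0.1460144 , -0.53000184,  0.22985279]), 'eef_rot': array([-3.14036918e+00, -7.76396199e-05,  2.68832200e-01]), 'force': array([-0.70545101, -0.17998447,  0.68543795]), 'moment': array([ 0.06735299,  0.02385816, -0.01834906]), 'grip_force': 0.0, 'grip_width': 0.09410608939633569}
s0 [[-0.784, -0.386, 0.486, 1.227], [0.621, -0.489, 0.613, 0.863], [0.001, 0.782, 0.623, 0.941], [0.0, 0.0, 0.0, 1.0]] [[477.4, 0.0, 262.3], [0.0, 477.4, 196.6], [0.0, 0.0, 1.0]] 0.0017938826205178135
t0 [[-0.027, 0.991, -0.13, 0.362], [-1.0, -0.027, 0.005, -0.005], [0.002, 0.13, 0.991, 1.429], [0.0, 0.0, 0.0, 1.0]] [[454.1, 0.0, 254.9], [0.0, 454.1, 187.8], [0.0, 0.0, 1.0]] -0.15107252545860742
w0 [[0.266, 0.937, 0.227, 0.212], [-0.964, 0.258, 0.063, -0.512], [0.001, -0.236, 0.972, 0.385], [0.0, 0.0, 0.0, 1.0]] [[286.1, 0.0, 256.6], [0.0, 286.1, 190.8], [0.0, 0.0, 1.0]] -0.06197539870524423
```

View pics/top_big.png

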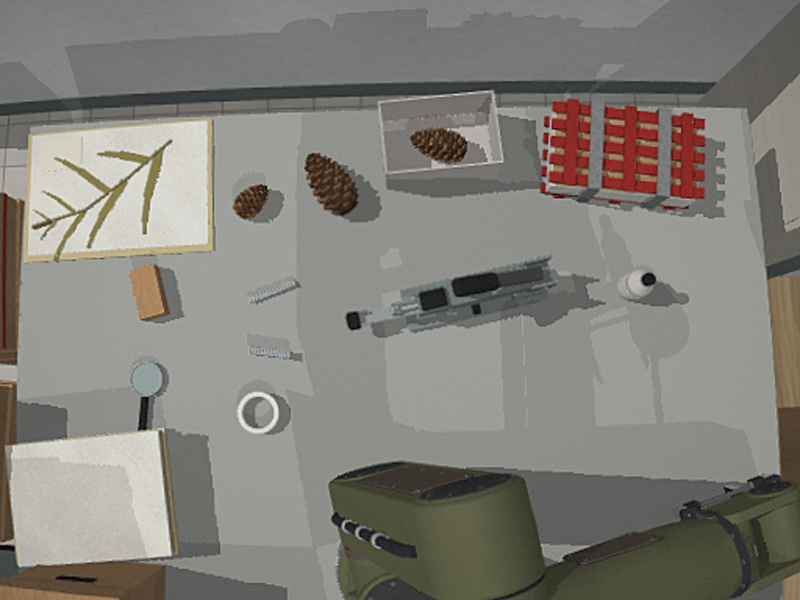

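View pics/scene_big.png

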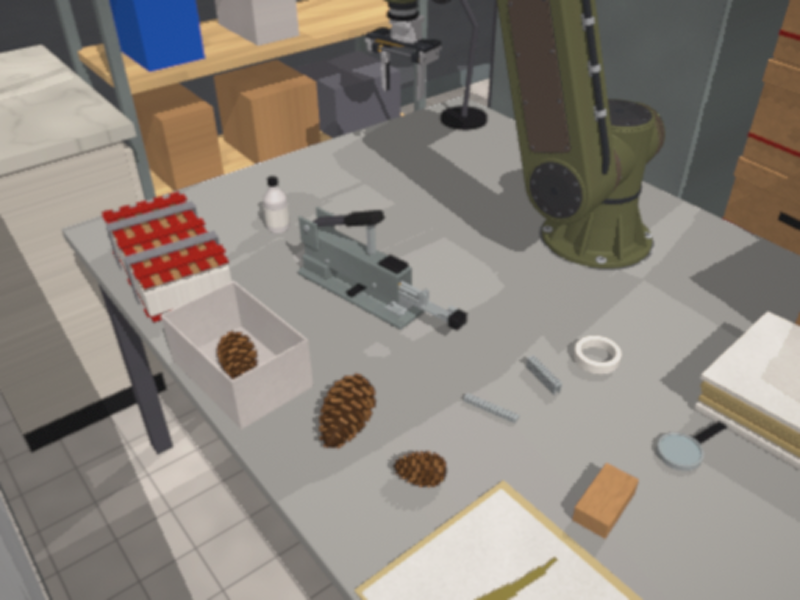

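Top view (800 px wide): nose piece at about (353,320), stapler tail about (550,265), strips at (273,291) and (272,352). Scene view: nose (457,319); the strip at (543,373) looks like the tall one and the one at (490,408) the low one.

Run:
```python
from h import *
s=.64
T=lambda u,v:("t0",u*s,v*s); S=lambda u,v:("s0",u*s,v*s)
print("nose",tri(T(353,320),S(457,319)))
print("tall",tri(T(272,352),S(543,373)))
print("low",tri(T(273,291),S(490,408)))
for n,p in dict(tallA=(250,348),tallB=(300,356)).items(): print(n,atz("t0",p[0]*s,p[1]*s,.024))
for n,p in dict(lowA=(249,299),lowB=(299,281)).items(): print(n,atz("t0",p[0]*s,p[1]*s,.01))
print(atz("t0",353*s,320*s,.07),atz("t0",550*s,265*s,.1))
```

```text
nose (array([0.49193402, 0.07742938, 0.05789043]), np.float64(0.00035438583391245437))
tall (array([0.43460438, 0.24590177, 0.0117823 ]), np.float64(0.0035907474347060017))
low (array([0.56025656, 0.24390693, 0.00122992]), np.float64(0.0017693391747413774))
tallA [0.44462602 0.28605681 0.024     ]
tallB [0.42642498 0.18597202 0.024     ]
lowA [0.54487282 0.29072828 0.01      ]
lowB [0.57891228 0.18826175 0.01      ]
[0.49096209 0.07652943 0.07      ] [ 0.58314996 -0.30366168  0.1       ]
```

Call:
{"fn": "apply_moves", "kwargs": {
  "deltas": [
    [60, 4.3, 2, 1, 0, 0, 0],
    [100, 4.3, 2, 1, 0, 0, 0],
    [140, 3.8, 3, 1, 0, 0, 0],
    [140, 3.8, 3, 1, 0, 0, 0],
    [140, 3.4, 3.5, 1, 0, 0, 0],
    [140, 2.9, 3.9, 1, 0, 0, 0],
    [140, 2.5, 4, 1, 0, 0, 0],
    [140, 2.2, 4.3, 1, 0, 0, 0.1],
    [140, 1.6, 4.5, 0.5, 0, 0, 0.1],
    [140, 1.5, 4.6, 0.5, 0, 0, 0.1]
  ]
}}

```text
time_s: 1.15
ee_pos: [0.4494, -0.1804, 0.3206]
eef_rot: [-3.141, 0.0, 0.573]
force: [1.0, -0.6, -0.6]
grip_width: 0.0426
grip_force: 0.0
```

Call:
{"fn": "apply_moves", "kwargs": {
  "deltas": [
    [140, 1, 4.8, 0, 0, 0, 0.1],
    [140, 0.5, 4.9, 0, 0, 0, 0.1],
    [140, 0, 4.9, 0, 0, 0, 0.1],
    [140, 0, 4.9, 0, 0, 0, 0.13],
    [140, -0.4, 4.9, 0, 0, 0, 0.13],
    [140, -0.4, 4.9, -1, 0, 0, 0.13],
    [140, -0.5, 3.5, -3, 0, 0, 0.14],
    [140, 0, 0, -1, 0, 0, 0.1],
    [140, 0, 0, 0, 0, 0, 0],
    [140, 0, 0, 0, 0, 0, 0]
  ]
}}

```text
time_s: 2.15
ee_pos: [0.4513, 0.1453, 0.271]
eef_rot: [3.141, -0.0, 1.495]
force: [0.7, 0.2, -0.5]
grip_width: 0.0427
grip_force: 0.0
```

Run:
```python
from h import *
o=shot("wrist","w1");print(o["ee_pos"],o["eef_rot"],o["time_s"],o["qpos"])
a=cv2.imread("pics/w1.png"); cv2.imwrite("pics/w1b.png",cv2.resize(a,(800,600),interpolation=cv2.INTER_CUBIC))
```

```text
[0.45128468 0.14529219 0.27098831] [ 3.14124355e+00 -2.55014557e-05  1.49533943e+00] 2.15 [ 2.34239328e-01  9.79385023e-02  1.66764558e+00 -8.36970934e-05
  1.37566830e+00  3.09712445e-01]
```

View pics/w1b.png

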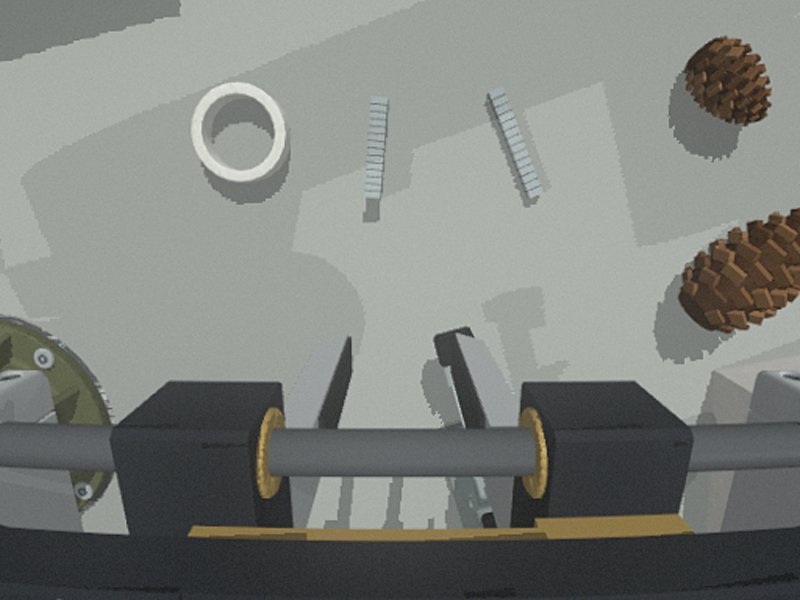

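Wrist view: tall strip crown runs from (380,97) to (373,197), low strip from (497,92) to (533,200). The nose (453,335) is partly hidden by a finger.

Run:
```python
from h import *
s=.64
A=atz("w1",380*s,97*s,.024);B=atz("w1",373*s,198*s,.024);print(A,B,(A+B)/2,np.linalg.norm(A-B),np.arctan2(*(A-B)[1::-1]))
A=atz("w1",497*s,92*s,.01);B=atz("w1",533*s,200*s,.01);print(A,B,np.linalg.norm(A-B))
```

```text
[0.44516959 0.29081208 0.024     ] [0.43193483 0.20751374 0.024     ] [0.43855221 0.24916291 0.024     ] 0.08434318060606338 1.4132295166397693
[0.54718934 0.29047339 0.01      ] [0.57723274 0.19497563 0.01      ] 0.10011207390720989
```

Call:
{"fn": "apply_moves", "kwargs": {
  "deltas": [
    [140, -0.6, 2.5, -4, 0, 0, -0.04],
    [140, -0.6, 2.5, -4, 0, 0, -0.042],
    [140, -0.5, 2.5, -4, 0, 0, 0],
    [140, 0, 0, 0, 0, 0, 0],
    [140, 0, 0, 0, 0, 0, 0]
  ]
}}

```text
time_s: 2.7
ee_pos: [0.4347, 0.2203, 0.1513]
eef_rot: [3.141, -0.0, 1.415]
force: [0.1, -0.5, 1.1]
grip_width: 0.0425
grip_force: 0.0
```

Run:
```python
from h import *
o=shot("wrist","w2");print(o["ee_pos"],o["eef_rot"],o["time_s"])
a=cv2.imread("pics/w2.png"); cv2.imwrite("pics/w2b.png",cv2.resize(a,(800,600),interpolation=cv2.INTER_CUBIC))
```

```text
[0.43466583 0.22028652 0.15125464] [ 3.14122370e+00 -8.41435512e-05  1.41533513e+00] 2.7
```

View pics/w2b.png

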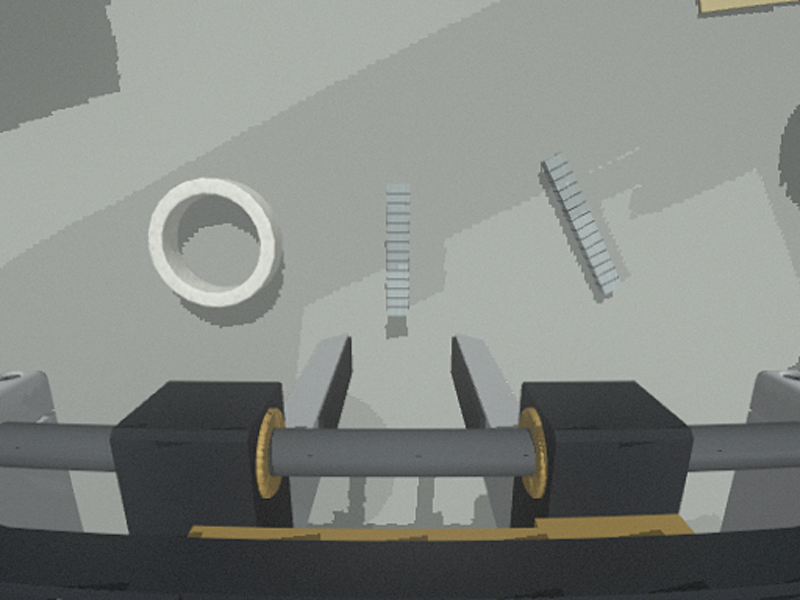

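Closer view: tall strip crown from (398,184) to (397,316), aligned with the tool; its near end face is the dark patch down to (397,338).

Run:
```python
from h import *
s=.64
print(tri(("w1",380*s,97*s),("w2",398*s,184*s)),tri(("w1",373*s,198*s),("w2",397*s,316*s)))
A=atz("w2",398*s,184*s,.024);B=atz("w2",397*s,316*s,.024);C=(A+B)/2;print(A,B,C,np.linalg.norm(A-B),np.arctan2(*(A-B)[1::-1]))
o=ctrl.get_obs();print((C-o["ee_pos"])*100)
```

```text
(array([0.44481912, 0.29092319, 0.02319155]), np.float64(0.0004671977606774931)) (array([0.43126389, 0.20748176, 0.02324029]), np.float64(0.0008814757665457562))
[0.44449482 0.29086753 0.024     ] [0.43067999 0.20766372 0.024     ] [0.4375874  0.24926562 0.024     ] 0.0843428883938161 1.4062613112319962
[  0.24096712   2.91313432 -12.81215922]
```

Call:
{"fn": "apply_moves", "kwargs": {
  "deltas": [
    [140, 0.25, 2.9, -2, 0, 0, -0.006],
    [140, 0, 0, -4, 0, 0, 0],
    [140, 0, 0, -4, 0, 0, 0],
    [140, 0, 0, -2.1, 0, 0, 0],
    [140, 0, 0, 0, 0, 0, 0],
    [255, 0, 0, 0, 0, 0, 0],
    [255, 0, 0, 0, 0, 0, 0],
    [255, 0, 0, 0, 0, 0, 0],
    [255, 0, 0, 0, 0, 0, 0],
    [255, 0, 0, 0, 0, 0, 0]
  ],
  "grip_force": 25
}}

```text
time_s: 3.75
ee_pos: [0.4371, 0.2498, 0.0305]
eef_rot: [3.14, -0.001, 1.411]
force: [-1.0, -1.5, 7.8]
grip_width: 0.0138
grip_force: 25.0
```

Call:
{"fn": "apply_moves", "kwargs": {
  "deltas": [
    [255, 0, 0, 2, 0, 0, 0],
    [255, 0, 0, 4.5, 0, 0, 0],
    [255, 0, 0, 4.5, 0, 0, 0],
    [255, 0, 0, 4.5, 0, 0, 0],
    [255, 0.8, -2.5, 3.5, 0, 0, 0.057],
    [255, 1.3, -4.5, 1.3, 0, 0, 0.057],
    [255, 1.3, -4.5, 1.3, 0, 0, 0.057],
    [255, 1.3, -4.5, 1.3, 0, 0, 0.057],
    [255, 1.3, -4.5, 1.3, 0, 0, 0.057],
    [255, 1.3, -4.5, 1.3, 0, 0, 0.057]
  ]
}}

```text
time_s: 4.75
ee_pos: [0.5096, -0.0023, 0.2855]
eef_rot: [3.141, 0.0, 1.755]
force: [0.3, -0.0, -0.5]
grip_width: 0.0136
grip_force: 25.0
```

Call:
{"fn": "apply_moves", "kwargs": {
  "deltas": [
    [255, 1.3, -4.5, 1.3, 0, 0, 0.057],
    [255, 0.1, -0.9, 0, 0, 0, 0],
    [255, 0, 0, 0, 0, 0, 0],
    [255, 0, 0, 0, 0, 0, 0]
  ]
}}

```text
time_s: 5.15
ee_pos: [0.5232, -0.0535, 0.2971]
eef_rot: [-3.141, -0.001, 1.81]
force: [-0.4, 0.5, -0.4]
grip_width: 0.014
grip_force: 25.0
```

Run:
```python
from h import *
o=shot("wrist","w3");print(o["ee_pos"],o["eef_rot"],o["time_s"],o["grip_width"])
a=cv2.imread("pics/w3.png"); cv2.imwrite("pics/w3b.png",cv2.resize(a[:330,80:432],(800,750),interpolation=cv2.INTER_CUBIC)[:600])
```

```text
[ 0.52319867 -0.05351595  0.2971367 ] [-3.14099227e+00 -5.19556008e-04  1.80960552e+00] 5.15 0.014031437936847685
```

View pics/w3b.png

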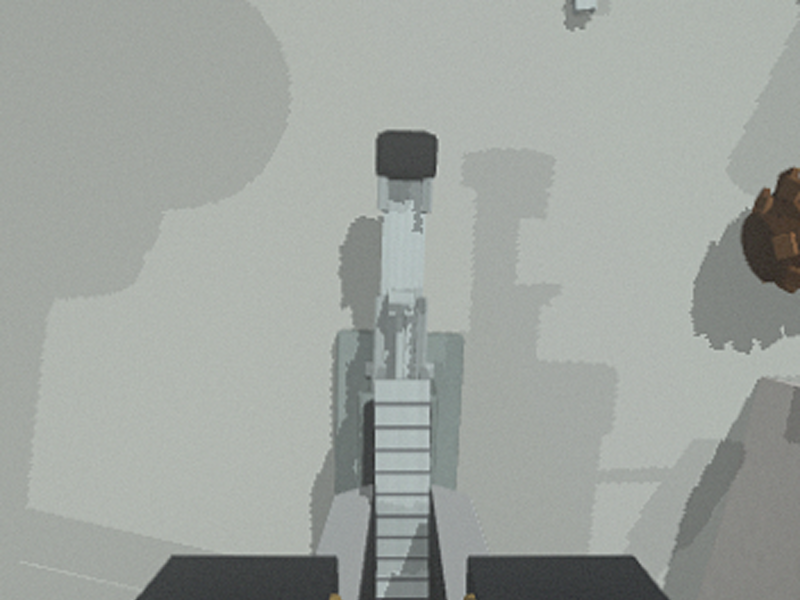

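The nose piece's top spans columns 376–437 and rows 130–178 of the crop; the cut-away floor runs from about row 203 to 296, columns 382–425. The follower is around (403,300), just ahead of the held strip.

Run:
```python
from h import *
f=800/352
g=lambda u,v,z:atz("w3",80+u/f,v/f,z)
F=g(406.5,130,.071);I=g(406.5,179,.071);print("nose",F,I,np.linalg.norm(F-I))
print("width",np.linalg.norm(g(376,150,.071)-g(437,150,.071)))
a=g(403.5,203,.055);b=g(403.5,293,.055);print("floor",a,b,np.linalg.norm(a-b),np.linalg.norm(g(382,250,.055)-g(425,250,.055)))
m=g(398,340,.012);print("base",m, np.linalg.norm(g(332,340,.012)-g(464,340,.012)))
for p,q in((F,b),(F,m),(I,b)): print(np.arctan2(*(q-p)[1::-1]))
```

```text
nose [0.49144699 0.08945265 0.071     ] [0.49759519 0.06437553 0.071     ] 0.025819807103614652
width 0.033677422985567626
floor [0.49866545 0.0531317  0.055     ] [0.5109476 0.0028687 0.055    ] 0.05174186023020364 0.025439562071046865
base [ 0.51509862 -0.02928918  0.012     ] 0.08910276714267283
-1.3492706903740947
-1.374184273590251
-1.3570250256322545
```

Call:
{"fn": "apply_moves", "kwargs": {
  "deltas": [
    [255, -0.35, 1.45, -3, 0, 0, 0],
    [255, -0.3, 1.45, -3.5, 0, 0, 0],
    [255, 0, 0, -3, 0, 0, 0],
    [255, 0, 0, 0, 0, 0, 0],
    [255, 0, 0, 0, 0, 0, 0]
  ]
}}

```text
time_s: 5.7
ee_pos: [0.5172, -0.0246, 0.2034]
eef_rot: [3.141, 0.0, 1.811]
force: [-1.3, -0.0, 0.3]
grip_width: 0.0137
grip_force: 25.0
```

Run:
```python
from h import *
o=shot("wrist","w4");print(o["ee_pos"],o["eef_rot"],o["time_s"],o["grip_width"])
a=cv2.imread("pics/w4.png"); cv2.imwrite("pics/w4b.png",cv2.resize(a[20:260,100:420],(800,600),interpolation=cv2.INTER_CUBIC))
```

```text
[ 0.51718535 -0.02461603  0.20338702] [3.14146800e+00 1.73695022e-05 1.81089075e+00] 5.7 0.013667611739077242
```

View pics/w4b.png

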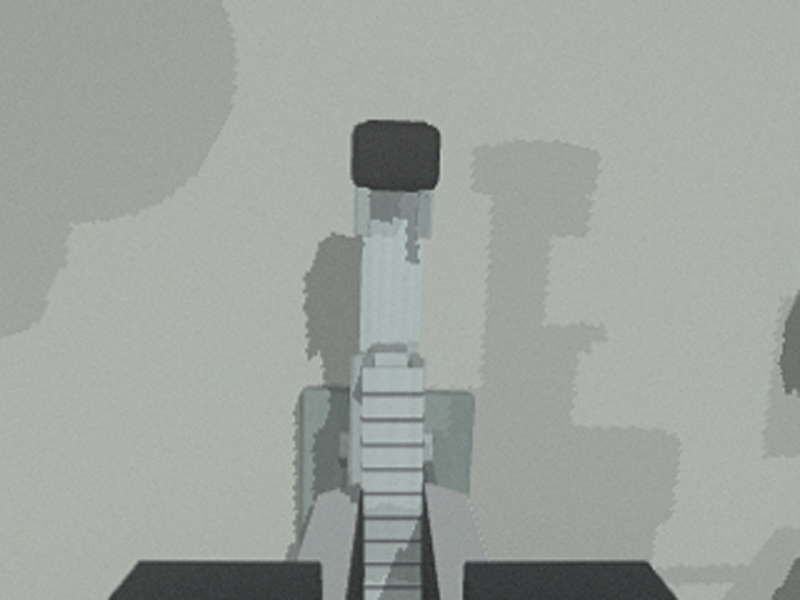

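Closer crop: nose columns 352–440, rows 121–190; wall cut-away starts at row 237, ends about 353; floor columns 361–421; held strip's near-end centre at column 392.

Run:
```python
from h import *
f=800/352
W3=lambda u,v:("w3",80+u/f,v/f)
W4=lambda u,v:("w4",100+u/2.5,20+v/2.5)
print("inner",tri(W3(406.5,179),W4(396,190))); print("front",tri(W3(406.5,130),W4(396,121)))
print("cutA",tri(W3(404,208),W4(391.5,237)));
g=lambda u,v,z:atz(*W4(u,v),z)
F=g(396,121,.071);I=g(396,190,.071);print(F,I,np.linalg.norm(F-I),np.linalg.norm(g(352,150,.071)-g(440,150,.071)))
a=g(391,240,.055);b=g(390.5,340,.055);c=g(392.5,215,.069)
print(a,b,c); m=g(387.5,400,.012);print("base",m,np.linalg.norm(g(301,400,.012)-g(474,400,.012)))
for p,q in((F,b),(F,m),(I,b),((F+I)/2,m),(a,m)): print(np.arctan2(*(q-p)[1::-1]))
print("strip end",g(392.5,366,.2034-.0065))
# strip geometry in tool: near top end centre
```

```text
inner (array([0.49730318, 0.06566215, 0.06149485]), np.float64(6.179137145185425e-05))
front (array([0.49139014, 0.08946749, 0.0708718 ]), np.float64(7.43858389060606e-05))
cutA (array([0.50019496, 0.04686631, 0.0922228 ]), np.float64(0.0002446152485306633))
[0.4913432  0.08943496 0.071     ] [0.49739231 0.06487285 0.071     ] 0.02529603283859531 0.033597509724665554
[0.49992291 0.04638771 0.055     ] [0.50955523 0.00615661 0.055     ] [0.49829029 0.05555883 0.069     ]
base [ 0.51632982 -0.02801496  0.012     ] 0.08563839375991665
-1.3554970963850566
-1.3611786236035002
-1.3665377568773802
-1.3649281348151259
-1.353754760261398
strip end [0.50759268 0.01689549 0.1969    ]
```

Call:
{"fn": "apply_moves", "kwargs": {
  "deltas": [
    [255, -0.9, 3.8, 0, 0, 0, -0.014],
    [255, -0.87, 3.84, 0, 0, 0, -0.014],
    [255, 0, 0, -4, 0, 0, 0],
    [255, 0, 0, -3, 0, 0, 0],
    [255, 0, 0, -1.5, 0, 0, 0],
    [255, 0, 0, -1, 0, 0, 0],
    [255, 0, 0, 0, 0, 0, 0],
    [255, 0, 0, 0, 0, 0, 0]
  ]
}}

```text
time_s: 6.55
ee_pos: [0.5001, 0.051, 0.1088]
eef_rot: [3.14, 0.0, 1.782]
force: [0.0, -0.2, 0.2]
grip_width: 0.0137
grip_force: 25.0
```

Run:
```python
from h import *
o=shot("wrist","w5");print(o["ee_pos"],o["eef_rot"],o["time_s"],o["grip_width"],o["force"]); shot("scene","s5")
a=cv2.imread("pics/w5.png")[100:300,120:400]; b=cv2.imread("pics/s5.png")[150:250,220:360]
cv2.imwrite("pics/v5.png",np.hstack([cv2.resize(a,(400,286)),cv2.resize(b,(400,286),interpolation=cv2.INTER_CUBIC)]))
```

```text
[0.50012129 0.05096856 0.10883009] [3.13970488e+00 3.36676892e-04 1.78162631e+00] 6.55 0.013652435346826813 [ 0.04706411 -0.24655223  0.18071482]
```

View pics/v5.png

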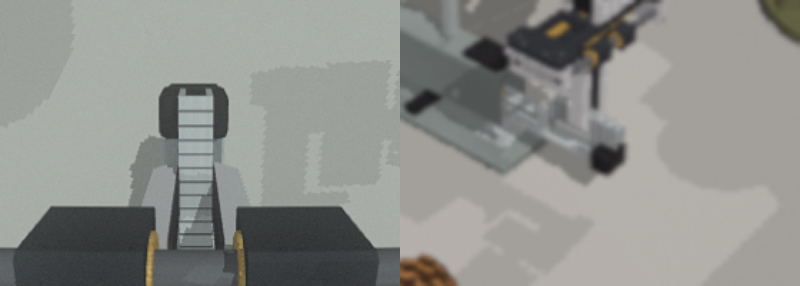

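The strip sits centred over the nose piece, above it. Next: lower a little and push back against the follower, watching the force.

Call:
{"fn": "apply_moves", "kwargs": {
  "deltas": [
    [255, 0, 0, -0.4, 0, 0, 0],
    [255, 0.05, -0.3, 0, 0, 0, 0],
    [255, 0.05, -0.2, 0, 0, 0, 0],
    [255, 0, 0, 0, 0, 0, 0]
  ]
}}

```text
time_s: 7.05
ee_pos: [0.5005, 0.0458, 0.1036]
eef_rot: [3.142, -0.0, 1.781]
force: [-0.1, 1.2, 0.2]
grip_width: 0.0138
grip_force: 25.0
```

Call:
{"fn": "apply_moves", "kwargs": {
  "deltas": [
    [255, 0.1, -0.4, 0, 0, 0, 0],
    [255, 0, 0, 0, 0, 0, 0]
  ]
}}

```text
time_s: 7.25
ee_pos: [0.5014, 0.0417, 0.1035]
eef_rot: [-3.141, -0.0, 1.782]
force: [-0.6, 1.7, 0.1]
grip_width: 0.0139
grip_force: 25.0
```

Call:
{"fn": "apply_moves", "kwargs": {
  "deltas": [
    [255, 0.1, -0.5, 0, 0, 0, 0],
    [255, 0.1, -0.5, 0, 0, 0, 0],
    [255, 0, 0, 0, 0, 0, 0]
  ]
}}

```text
time_s: 7.55
ee_pos: [0.5035, 0.0314, 0.1035]
eef_rot: [3.141, -0.0, 1.781]
force: [-0.7, 2.5, -0.0]
grip_width: 0.0139
grip_force: 25.0
```

Call:
{"fn": "apply_moves", "kwargs": {
  "deltas": [
    [255, 0.1, -0.5, 0, 0, 0, 0],
    [255, 0.06, -0.3, 0, 0, 0, 0],
    [255, 0, 0, 0, 0, 0, 0],
    [255, 0, 0, 0, 0, 0, 0]
  ]
}}

```text
time_s: 7.95
ee_pos: [0.505, 0.024, 0.1035]
eef_rot: [3.141, -0.0, 1.782]
force: [-1.0, 3.1, 0.3]
grip_width: 0.0137
grip_force: 25.0
```

Call:
{"fn": "apply_moves", "kwargs": {
  "deltas": [
    [255, 0.06, -0.28, 0, 0, 0, 0],
    [255, 0, 0, -0.3, 0, 0, 0],
    [255, 0, 0, -0.3, 0, 0, 0],
    [255, 0, 0, 0, 0, 0, 0]
  ]
}}

```text
time_s: 8.35
ee_pos: [0.5054, 0.0213, 0.097]
eef_rot: [-3.141, -0.0, 1.782]
force: [0.6, 3.0, -1.4]
grip_width: 0.014
grip_force: 25.0
```

Call:
{"fn": "apply_moves", "kwargs": {
  "deltas": [
    [255, 0, 0, -0.3, 0, 0, 0],
    [255, 0, 0, -0.3, 0, 0, 0],
    [255, 0, 0, 0, 0, 0, 0]
  ]
}}

```text
time_s: 8.65
ee_pos: [0.5054, 0.0212, 0.091]
eef_rot: [-3.141, -0.0, 1.782]
force: [-0.7, 3.2, -1.0]
grip_width: 0.0138
grip_force: 25.0
```

Call:
{"fn": "apply_moves", "kwargs": {
  "deltas": [
    [255, 0, 0, -0.3, 0, 0, 0],
    [255, 0, 0, -0.2, 0, 0, 0],
    [255, 0, 0, 0, 0, 0, 0]
  ]
}}

```text
time_s: 8.95
ee_pos: [0.5055, 0.0212, 0.0862]
eef_rot: [-3.141, -0.0, 1.782]
force: [-0.5, 4.1, -1.2]
grip_width: 0.0136
grip_force: 25.0
```

Call:
{"fn": "apply_moves", "kwargs": {
  "deltas": [
    [255, 0, 0, -0.1, 0, 0, 0],
    [255, 0, 0, 0, 0, 0, 0]
  ]
}}

```text
time_s: 9.15
ee_pos: [0.5056, 0.0212, 0.0855]
eef_rot: [3.142, 0.0, 1.782]
force: [-1.0, 4.1, 0.5]
grip_width: 0.0138
grip_force: 25.0
```

Call:
{"fn": "apply_moves", "kwargs": {
  "deltas": [
    [255, 0, 0, -0.1, 0, 0, 0],
    [255, 0, 0, 0, 0, 0, 0]
  ]
}}

```text
time_s: 9.35
ee_pos: [0.5057, 0.0211, 0.0854]
eef_rot: [3.141, 0.0, 1.782]
force: [-7.6, 2.3, 14.4]
grip_width: 0.0138
grip_force: 25.0
```

Call:
{"fn": "apply_moves", "kwargs": {
  "deltas": [
    [255, -0.02, 0.1, 0.1, 0, 0, 0],
    [255, -0.02, 0.08, 0, 0, 0, 0],
    [255, 0, 0, 0, 0, 0, 0]
  ]
}}

```text
time_s: 9.65
ee_pos: [0.5052, 0.0231, 0.0855]
eef_rot: [3.141, 0.0, 1.782]
force: [-1.1, 3.6, 2.2]
grip_width: 0.014
grip_force: 25.0
```

Call:
{"fn": "apply_moves", "kwargs": {
  "deltas": [
    [205, 0, 0, 0, 0, 0, 0],
    [195, 0, 0, 0, 0, 0, 0],
    [170, 0, 0, 0, 0, 0, 0],
    [165, 0, 0, 0, 0, 0, 0],
    [165, 0, 0, 0, 0, 0, 0]
  ]
}}

```text
time_s: 10.15
ee_pos: [0.5052, 0.0229, 0.0854]
eef_rot: [-3.142, 0.0, 1.782]
force: [0.5, 0.7, 0.7]
grip_width: 0.0335
grip_force: 0.0
```

Call:
{"fn": "apply_moves", "kwargs": {
  "deltas": [
    [165, 0, 0, 1, 0, 0, 0],
    [165, 0, 0, 2, 0, 0, 0],
    [165, 0, 0, 4, 0, 0, 0],
    [165, 0.4, -1.8, 4, 0, 0, 0],
    [165, 0.7, -3, 1, 0, 0, 0],
    [165, 0, 0, 0, 0, 0, 0],
    [165, 0, 0, 0, 0, 0, 0]
  ]
}}

```text
time_s: 10.85
ee_pos: [0.516, -0.0251, 0.2057]
eef_rot: [3.141, -0.0, 1.781]
force: [0.0, 0.8, -0.4]
grip_width: 0.0333
grip_force: 0.0
```

Run:
```python
from h import *
o=shot("wrist","w6");print(o["ee_pos"],o["eef_rot"],o["time_s"],o["grip_width"],o["force"])
a=cv2.imread("pics/w6.png"); cv2.imwrite("pics/w6b.png",cv2.resize(a[20:260,100:420],(800,600),interpolation=cv2.INTER_CUBIC))
```

```text
[ 0.51598223 -0.02514028  0.20567519] [ 3.14146601e+00 -6.29692368e-05  1.78066118e+00] 10.85 0.03325961558431348 [ 0.03567967  0.76271604 -0.41420241]
```

View pics/w6b.png

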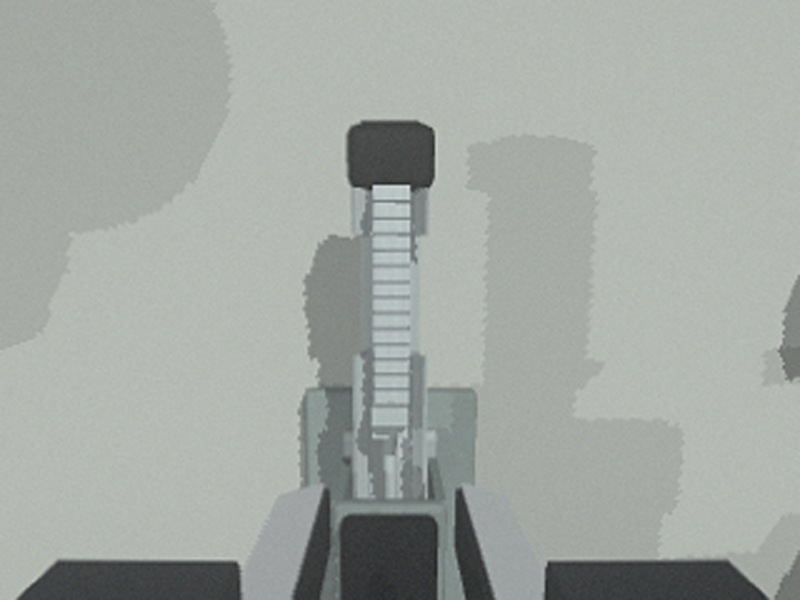

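The strip lies in the channel, its front end at (391,185) flush with the nose's inner edge, its rear end near (391,429) against the follower. Now push the magazine home.

Call:
{"fn": "apply_moves", "kwargs": {
  "deltas": [
    [255, -1.0, 4.6, 0, 0, 0, 0],
    [255, -1.0, 4.7, 0, 0, 0, 0],
    [255, -1.02, 4.7, 0, 0, 0, 0],
    [255, 0, 0, -4.5, 0, 0, 0],
    [255, 0, 0, -4.5, 0, 0, 0],
    [255, 0, 0, -4, 0, 0, 0],
    [255, 0, 0, 0, 0, 0, 0],
    [255, 0, 0, 0, 0, 0, 0]
  ]
}}

```text
time_s: 11.7
ee_pos: [0.4858, 0.1155, 0.0761]
eef_rot: [-3.141, -0.0, 1.782]
force: [-0.4, -1.4, -0.1]
grip_width: 0.0008
grip_force: 0.0
```

Run:
```python
from h import *
g=lambda u,v,z:atz("w6",100+u/2.5,20+v/2.5,z)
A=g(391.5,185,.079);B=g(391.5,429,.079);H=g(391,502,.119);u=np.array([.2112,-.9774,0])
print(A,B,np.linalg.norm(A-B),"head",H)
F=np.array([.4913,.0895,0]);print("dist nose-head",(H-F)@u, ctrl.get_obs()["ee_pos"],"lat",[np.cross(u,p-F)[2] for p in (A,B,H)], np.cross(u,ctrl.get_obs()["ee_pos"]-F)[2])
```

```text
[0.49694007 0.06588801 0.079     ] [ 0.51672161 -0.02689527  0.079     ] 0.09486857362793373 head [ 0.52009424 -0.04358745  0.119     ]
dist nose-head 0.13616101593628216 [0.48583666 0.11547841 0.0760671 ] lat [np.float64(0.0005257559467285716), np.float64(0.00026440577921711325), np.float64(3.542496521257224e-05)] 0.00014676973116426253
```

Call:
{"fn": "apply_moves", "kwargs": {
  "deltas": [
    [255, 0.21, -0.98, 0, 0, 0, 0],
    [255, 0.13, -0.59, 0, 0, 0, 0],
    [255, 0.11, -0.49, 0, 0, 0, 0],
    [255, 0.11, -0.49, 0, 0, 0, 0],
    [255, 0.11, -0.49, 0, 0, 0, 0],
    [255, 0.11, -0.49, 0, 0, 0, 0]
  ]
}}

```text
time_s: 12.3
ee_pos: [0.4945, 0.0797, 0.077]
eef_rot: [3.139, -0.001, 1.781]
force: [-1.9, 6.3, 5.3]
grip_width: 0.0003
grip_force: 3.7
```

Call:
{"fn": "apply_moves", "kwargs": {
  "deltas": [
    [255, 0.21, -0.98, 0, 0, 0, 0],
    [255, 0.21, -0.98, 0, 0, 0, 0],
    [255, 0.21, -0.98, 0, 0, 0, 0],
    [255, 0.21, -0.98, 0, 0, 0, 0],
    [255, 0.21, -0.98, 0, 0, 0, 0],
    [255, 0.21, -0.98, 0, 0, 0, 0],
    [255, 0.11, -0.49, 0, 0, 0, 0]
  ]
}}

```text
time_s: 13.0
ee_pos: [0.508, 0.0154, 0.0769]
eef_rot: [3.14, -0.001, 1.781]
force: [-2.2, 8.1, 4.7]
grip_width: 0.0004
grip_force: 3.7
```

Call:
{"fn": "apply_moves", "kwargs": {
  "deltas": [
    [255, 0.13, -0.59, 0, 0, 0, 0],
    [255, 0.13, -0.59, 0, 0, 0, 0],
    [255, 0.13, -0.59, 0, 0, 0, 0],
    [255, 0.11, -0.49, 0, 0, 0, 0],
    [255, 0.06, -0.29, 0, 0, 0, 0],
    [255, 0.04, -0.2, 0, 0, 0, 0]
  ]
}}

```text
time_s: 13.6
ee_pos: [0.5137, -0.0117, 0.0768]
eef_rot: [3.14, -0.001, 1.781]
force: [-3.0, 6.8, 4.5]
grip_width: 0.0006
grip_force: 3.6
```

Call:
{"fn": "apply_moves", "kwargs": {
  "deltas": [
    [255, 0.04, -0.2, 0, 0, 0, 0],
    [255, 0.04, -0.2, 0, 0, 0, 0],
    [255, 0, 0, 0, 0, 0, 0]
  ]
}}

```text
time_s: 13.9
ee_pos: [0.5146, -0.0158, 0.0768]
eef_rot: [3.14, -0.0, 1.781]
force: [-2.6, 5.0, 3.2]
grip_width: 0.0007
grip_force: 2.3
```

Call:
{"fn": "apply_moves", "kwargs": {
  "deltas": [
    [255, 0.04, -0.2, 0, 0, 0, 0],
    [255, 0, 0, 0, 0, 0, 0]
  ]
}}

```text
time_s: 14.1
ee_pos: [0.515, -0.0177, 0.0768]
eef_rot: [3.14, -0.0, 1.781]
force: [-2.7, 5.1, 3.8]
grip_width: 0.0005
grip_force: 2.6
```

Call:
{"fn": "apply_moves", "kwargs": {
  "deltas": [
    [255, 0.03, -0.15, 0, 0, 0, 0],
    [255, 0, 0, 0, 0, 0, 0]
  ]
}}

```text
time_s: 14.3
ee_pos: [0.515, -0.018, 0.0768]
eef_rot: [3.14, -0.003, 1.781]
force: [-4.0, 15.1, 7.0]
grip_width: 0.0001
grip_force: 8.1
```

Call:
{"fn": "apply_moves", "kwargs": {
  "deltas": [
    [255, 0.03, -0.15, 0, 0, 0, 0],
    [255, 0, 0, 0, 0, 0, 0]
  ]
}}

```text
time_s: 14.5
ee_pos: [0.515, -0.0182, 0.0768]
eef_rot: [3.141, -0.005, 1.781]
force: [-7.0, 27.3, 9.4]
grip_width: 0.0002
grip_force: 13.9
```

The magazine has hit its stop (stalled at 28 N). Backing off and checking.

Call:
{"fn": "apply_moves", "kwargs": {
  "deltas": [
    [255, -0.1, 0.5, 0, 0, 0, 0],
    [255, -0.4, 2, 0, 0, 0, 0],
    [255, -0.8, 4, 0, 0, 0, 0],
    [255, -0.8, 4, 2, 0, 0, 0],
    [255, 0, 0, 4.5, 0, 0, 0],
    [255, 0, 0, 4.5, 0, 0, 0],
    [255, 0, 0, 2, 0, 0, 0],
    [255, 0, 0, 0, 0, 0, 0]
  ]
}}

```text
time_s: 15.3
ee_pos: [0.4955, 0.0842, 0.2095]
eef_rot: [3.135, 0.001, 1.781]
force: [0.1, -0.4, -0.5]
grip_width: 0.0003
grip_force: 0.0
```

Run:
```python
from h import *
shot("scene","s7");shot("top","t7")
a=cv2.imread("pics/s7.png")[130:280,170:370]; b=cv2.imread("pics/t7.png")[140:240,150:370]
cv2.imwrite("pics/v7.png",np.hstack([cv2.resize(a,(400,300),interpolation=cv2.INTER_CUBIC),cv2.resize(b,(400,300),interpolation=cv2.INTER_CUBIC)]))
```

```text
(no output)
```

View pics/v7.png

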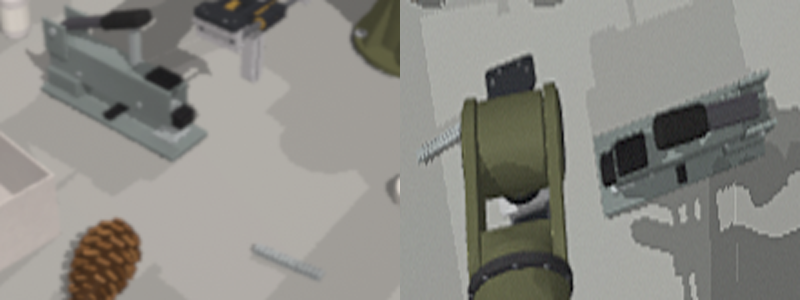

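The magazine is home: the nose stands just ahead of the head at (182,115) in the left crop. The low strip is undisturbed at (286,262), and the robot is clear.

```bash
python3 -c "
from station import ctrl
print(ctrl.hand_in())"
```

```text
the job is handed in; nothing more can be done
None
```

The tall strip is loaded legs down behind the nose piece and the magazine is pushed home to its stop; the low strip stayed in place, nothing else was handled, and the job is handed in at about 15 s.

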